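# Fit the slicing insert over the slicer's locating pin

## Robot

A 7-joint arm with a two-finger parallel gripper is mounted at the origin on the work surface. World frame = base frame: x ahead of the robot, y to its left, z up, the work surface at z = 0. Lengths are in m, angles in rad, forces in N, time in s.
With the tool pointing down it reaches from about 0.425 to 0.875 m from the base axis. Payload 4.7 kg.
Tool frame: the origin (TCP) lies on the centre line of the jaws, within the pads' length; the fingertips stand ctrl.tcp_to_tips ahead of it and the grasp point (between the pads) lies 2 mm behind it (ctrl.tcp_to_tips is the distance from the TCP to the fingertips, in m); z points along the fingers, y is the line along which they close (so a half turn about z gives the same grasp; the last joint's range is limited). The gripper opens to 87 mm and grips with 3 to 60 N. Pads are 19 mm wide; open, the fingers measure 117 mm over their backs; the gripper's body (75 mm by 190 mm) begins 51 mm behind the grasp point.
Start: joints at [-1.235, 0.321, -0.07, 1.45, 0.023, 1.371, -0.057], TCP at [0.206, 0.617, 0.24] pointing down, gripper open.
Joint ranges: [-2.86, 2.86], [-0.3, 2.09], [-1.38, 1.24], [0.06, 2.45], [-1.56, 4.7], [0.09, 2.05], [-2.69, 2.69]. Speed limits (rad/s): [2.57, 2.57, 3.14, 3.14, 3.14, 3.14, 3.14].

## Interface

Orientations are given as a rotation vector (axis times angle).
In Python, from bench import ctrl, optics, close_job gives the robot as it stands.
- The arm moves only by the shell command python3 -m inch 'ROWS' [OPENING] [FORCE]. ROWS is JSON, a list of rows, each a list of 2 entries, a list of its own where there are three numbers: the shift along the tool's x, y, z in mm, then the turn, a rotation vector about the tool's x, y, z in degrees. In form: [[[x, y, z], [ax, ay, az]], ...]. A call has exactly 10 rows; each row shifts and turns the commanded pose from where the row before left it, along the tool's axes as they then stand; what a row does not reach is not made up. A row lasts 1/10 s, in which the tool goes at most 50 mm and 8.59 degrees, less where a joint would pass 70% of its speed; a pose out of reach is approached as far as the arm can. A call is refused whole if a number of a shift passes 50 or a number of a turn 8.59, either way. A call with a gripper value outside its range is refused whole. OPENING is the closure, from 0 (fully open) to 1 (shut), set as the call begins (- or left out, the last holds). The fingers move at their own pace and stop on an object; FORCE is the grip in N (left out, the last holds). Time passes only in rows, so rows that do not move let the fingers close, or fill a call up. It gives the time, the measured TCP pose, the force and the opening at its end, in the units of the state.
- ctrl.get_state(): the state, without advancing time (a new reading comes with each control period).
- optics.get_image(name): name is "scene" or "side" or "wrist"; returns a dict with "image" (384x512x3 uint8, red, green, blue), "fx", "fy", "cx", "cy" (pixels), "R" (3x3) and "t" (3): a world point X has camera coordinates R X + t; the wrist camera has in their place "hand_eye" (4x4, takes a point from camera to tool coordinates, whose origin is the TCP and whose axes are the flange's). Camera axes: x right, y down, z forward; pixel columns grow to the right and rows downward; lengths in m; the calibration is good to about 2 mm. A picture is of the moment at which its call begins: read the wrist's pose just before it. There is no depth.
- close_job(): hands the job in, once; it reports no verdict.
The state is a dict: "time": time; "joint_positions": joint angles; "qd": joint speeds; "joint_torque": joint torques, N m; "position": TCP position; "tool_rot": TCP orientation; "ft_force": force on the tool from outside, world axes, zero at the start; "torque": the same for the moment, N m; "grip_width": opening from 0.0 (shut) to 1.0 (fully open).
Only numpy, scipy, OpenCV 4.12 (cv2) and the standard library are available. Lean on these libraries where they do the work, as an engineer would, in place of code of your own. Each camera call takes 0.05 s, during which the arm holds its last target. There are 200 camera calls.

## Task

Fit the insert plate that has the round hole into the vegetable slicer. Lay it gently between the two rails, hole end towards the white housing, with its hole just short of where the locating pin can be, then nudge it towards the housing until the hole drops over the pin and the plate lies flat on the bed, and let go; do not shove it hard against the pin or the bed. Leave the other plate and everything else on the counter where they are.

Things in the scene. Friction and masses are not known exactly. Their poses are not given: they have to be found in the camera images.
- hole_plate: The insert plate to fit: flat bare steel, 130 x 80 x 5 mm, about 0.4 kg, with one round 14 mm through hole and a thin dark cutting slit near its front end; a black grip block stands on it. Origin: centre of its underside; x runs along the 130 mm towards the front (hole and slit) end, z up. No catch: only its weight holds it down.
- plate_hole (a point): Centre of the plate's hole at the underside, 12 mm in front of the plate's origin; axes as the plate. The plate's front edge is 53 mm beyond this point: laid so that this edge is also beyond the pin, the plate rides on the pin; laid wholly behind the pin, its edge would butt against it.
- plate_grip (a point): Centre of the top of the plate's grip block, 20 mm behind the plate's origin and 39 mm above its underside; axes as the plate. The block is 12 mm (x) by 44 mm (y) and 34 mm tall (from the plate's top, 5 mm, to 39 mm); pinch it across the 12 mm.
- slicer: Bench vegetable slicer, fixed to the counter. Origin: on the counter, on the bed's centre line; x runs along the bed towards the white drive housing, z up. The flat bed is 30 mm above the counter, from its open end at x = -110 mm to the housing (66 mm tall, 120 mm wide) at x = +115 mm. A steel locating pin, 8 mm thick with a bevelled top, stands 6 mm above the bed on the centre line.
- bed_end (a point): Middle of the bed's open end, on its surface, 110 mm behind the slicer's origin; axes as the slicer. Two side rails run along the whole bed, inner faces 84 mm apart (2 mm play each side of a plate); they rise 7 mm above the bed, then flare outwards for 8 mm more.
- slot_mid (a point): On the bed, 19 mm in front of the slicer's origin; axes as the slicer. The pin is clamped anywhere from 15 mm before to 15 mm beyond this point along x; its place is not measured and it does not move. A plate over the pin but not seated rests tilted, front up; pushed, it drags with 1 to 3 N; when its hole meets the pin it drops flat and the pin stops it.
- toothed_plate: The other insert plate, not to be used: same outline, thickness and grip block, but no hole, and a row of small teeth near its front. Origin: centre of its underside.
- jar: Bystander: glass jar with lid, 72 mm wide, 100 mm tall; origin under its centre.
- sauce: Bystander: amber sauce bottle, 68 mm wide, 190 mm tall; origin under its centre.
- bowl: Bystander: white bowl, 110 mm wide, 50 mm tall; origin under its centre.
- glass: Bystander: amber drinking glass, 70 mm wide, 110 mm tall; origin under its centre.
- spoon: Bystander: steel spoon lying on the counter; origin at its middle, underside.
- tin: Bystander: flat closed tin, 60 mm wide, 45 mm tall; origin under its centre.
- pepper: Bystander: small spice jar, 50 mm wide, 55 mm tall; origin under its centre.
There are look-alikes about, which are no part of the job. What is shaped like the hole_plate but brown or turquoise is not meant.

How it is judged:
By the outcome, as a careful person would: the job done as asked, in the order asked, and still so for the second after the job is handed in, with the robot touching nothing.
It also fails if it takes over 54 s, if anything falls off the work surface, if the arm or the gripper's body presses on something with over 40 N, if the wrist force passes 120 N, or if a joint passes its speed limit or range.

## Working session

There is one attempt and no reset: what is moved stays moved. The work goes in short steps, Python scripts to look and compute and a shell command to move; the robot and the scene stay as the last step left them, time stands still between calls to the robot, and variables do not carry over. Pictures are saved under pics/ and viewed, on a budget of 10 in all, crops included, one or two more only if the job needs it, and the job is handed in when it is done.

```bash
ls; mkdir -p pics
cat > h.py <<'E'
import numpy as np, cv2, json
from scipy.spatial.transform import Rotation as Ro
from bench import ctrl, optics
def cam(name):
    s=ctrl.get_state(); d=optics.get_image(name)
    if 'hand_eye' in d:
        H=np.array(d['hand_eye']); R=Ro.from_rotvec(s['tool_rot']).as_matrix()
        C=R@H[:3,3]+np.array(s['position']); Rw=R@H[:3,:3]
    else:
        Rw=np.array(d['R']).T; C=-Rw@np.array(d['t'])
    return dict(im=d['image'][:,:,::-1].copy(),K=(d['fx'],d['fy'],d['cx'],d['cy']),C=C,R=Rw,s=s)
def ray(c,u,v,z):
    fx,fy,cx,cy=c['K']; d=c['R']@np.array([(u-cx)/fx,(v-cy)/fy,1]); return c['C']+d*(z-c['C'][2])/d[2]
def proj(c,X):
    p=c['R'].T@(np.array(X)-c['C']); fx,fy,cx,cy=c['K']; return np.array([fx*p[0]/p[2]+cx,fy*p[1]/p[2]+cy])
def save(c,fn): 
    cv2.imwrite(fn+'.png',c['im']); np.save(fn+'.npy',c,allow_pickle=True)
def load(fn): return np.load(fn+'.npy',allow_pickle=True).item()
E
python3 - <<'E'
from h import *
for n in ('scene','side'):
    c=cam(n); save(c,'pics/'+n); print(n,c['C'],c['R'][:,2],c['K'])
a=[load('pics/'+n)['im'] for n in('scene','side')]
cv2.imwrite('pics/both.png',cv2.resize(np.vstack(a),None,fx=.78,fy=.78))
print(ctrl.get_state(),ctrl.tcp_to_tips)
E
```

```text
pics
scene [ 1.24427195 -0.26920241  0.61890551] [-0.7328469   0.39317264 -0.55529334] (383.317142543959, 383.317142543959, 250.650084575571, 194.0104528012684)
side [ 0.43737918 -0.48406556  0.63321578] [ 0.0891268   0.72075227 -0.68743914] (368.0082554577491, 368.0082554577491, 256.369300162551, 190.58229151567815)
{'time': 0.1, 'joint_positions': array([-1.23489585,  0.32176337, -0.07007865,  1.45156142,  0.02255982,
        1.37076443, -0.05688481]), 'qd': array([-0.00142725, -0.00259597,  0.00082775, -0.00409833, -0.00201066,
        0.00094859,  0.00144238]), 'joint_torque': array([-1.72797641e-04, -4.92575562e+01, -4.05955045e-01, -3.13400352e+01,
       -6.40741247e-02,  3.94900097e-02,  8.27795338e-05]), 'position': array([0.20546803, 0.61618663, 0.23855714]), 'tool_rot': array([-5.03223615e-01, -3.10080288e+00,  2.66409386e-03]), 'ft_force': array([ 0.12304999,  0.100403  , -0.54889031]), 'torque': array([-0.01764307, -0.03648543, -0.01179494]), 'grip_width': 0.9970846438381799} 0.017
```

View pics/scene.png

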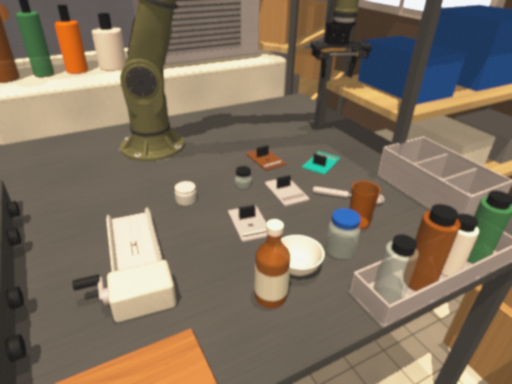

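View pics/side.png

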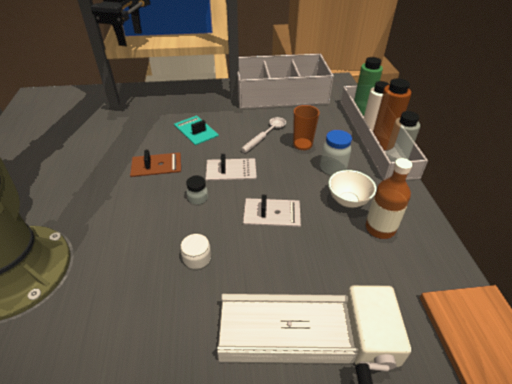

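Scene and side views show two steel plates: side (231,169) and (272,212). The second seems to have a dot (hole) plus a slit. The brown (157,164) and turquoise (197,129) plates are look-alikes. The slicer is at side (310,325), with its housing to the right. I'll confirm the plate in an enlarged crop.

Run:
```python
from h import *
s=load('pics/side')
a=cv2.resize(s['im'][145:240,190:320],(780,285*2)[:2],interpolation=3)[:, :]
a=cv2.resize(s['im'][150:235,195:315],(424,300),interpolation=3)
b=cv2.resize(s['im'][280:375,205:415],(663,300),interpolation=3)
a=cv2.copyMakeBorder(a,0,0,0,663-424,0)
cv2.imwrite('pics/crop1.png',np.vstack([a,b]))
def P(u,v,z): return ray(s,u,v,z).round(4)
# plate: bright mask contours
hsv=cv2.cvtColor(s['im'],cv2.COLOR_BGR2HSV)
m=((hsv[...,2]>120)&(hsv[...,1]<60)).astype(np.uint8)
n,l,st,ce=cv2.connectedComponentsWithStats(m)
for i in range(1,n):
    if st[i,4]>250 and st[i,1]>100:
        cs,_=cv2.findContours((l==i).astype(np.uint8),0,1); c=max(cs,key=cv2.contourArea)[:,0].astype(float)
        z=.005
        w=np.array([ray(s,u,v,z)[:2] for u,v in c]).astype(np.float32)
        print(st[i],ce[i].round(1)); r=cv2.minAreaRect(w*1000); print(r)
```

```text
[242 116  45  36 362] [264.5 132.1]
((565.2525634765625, 426.8799743652344), (207.6571807861328, 53.6964111328125), 42.94448471069336)
[324 143  27  24 282] [339.5 153.7]
((757.0071411132812, 295.9848937988281), (93.76394653320312, 73.82697296142578), 72.123779296875)
[ 205  158   52   23 1016] [231.2 168.9]
((461.3101806640625, 267.5061340332031), (88.2442855834961, 134.3068084716797), 86.22976684570312)
[ 328  169   49   34 1098] [349.5 185.1]
((761.073486328125, 170.95193481445312), (122.90069580078125, 121.6692123413086), 11.834304809570312)
[ 243  198   58   29 1424] [272.3 212.1]
((546.4759521484375, 100.99947357177734), (86.81674194335938, 133.6079864501953), 80.50580596923828)
[180 233  31  36 882] [195.6 250.1]
((370.5408935546875, 8.101856231689453), (62.081642150878906, 93.71223449707031), 14.109325408935547)
[ 352  285   60   71 2949] [379.9 319.5]
((703.400146484375, -183.91928100585938), (135.57029724121094, 83.29652404785156), 82.70256805419922)
[ 217  293  141   70 9034] [285.2 328.4]
((529.967041015625, -179.89739990234375), (128.29957580566406, 241.0440216064453), 82.80150604248047)
[359 353  40  18 378] [382.3 362.1]
((672.046875, -261.780517578125), (62.67525100708008, 26.699254989624023), 1.2517544031143188)
```

View pics/crop1.png

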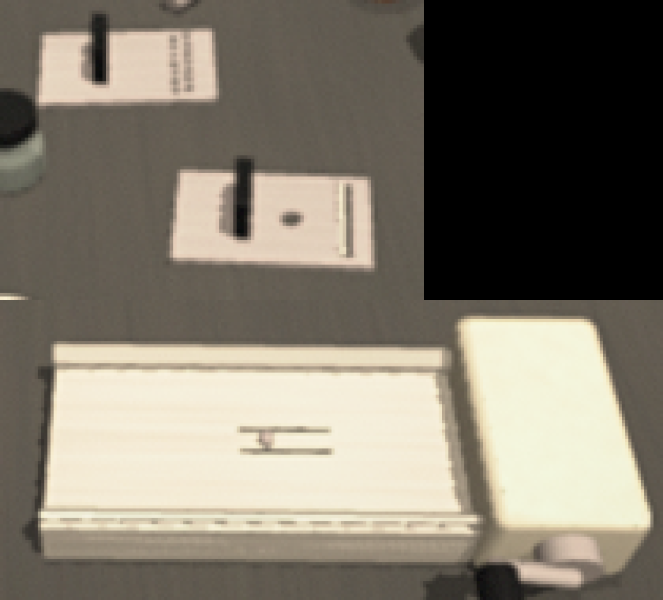

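The crop settles it. The plate at side (272,212) has a round hole at (277,212) and a slit, so it is the hole_plate. The one at (231,169) has rows of teeth. The pin shows near the rear end of its slot, at about side (289,324). Next I measure the poses.

Run:
```python
from h import *
s=load('pics/side')
cr=lambda x,y:(205+x*210/663,280+(y-300)*95/300)
for nm,(x,y),z in [('bedNL',(45,513),.045),('railLoR',(482,520),.045),('railUpL',(54,345),.045),('railUpR',(445,349),.045),('pin',(265,438),.036),('slot a',(240,429),.03),('slot b',(330,430),.03),('slot c',(240,451),.03),('slot d',(331,452),.03),('hous',(458,320),.066),('hous',(590,318),.066),('hous',(650,522),.066),('hous',(490,526),.066)]:
    print(nm,(ray(s,*cr(x,y),z)*1000).round(1))
hole=ray(s,277.4,211.8,.005)
print('hole',hole)
hsv=cv2.cvtColor(s['im'],cv2.COLOR_BGR2HSV)
m=((hsv[...,2]<70)).astype(np.uint8)[190:225,245:300]
# block top in both views
ys,xs=np.nonzero((hsv[190:225,255:275,2]<45)); print(xs.min()+255,xs.max()+255,ys.min()+190,ys.max()+190, (xs.mean()+255,ys.mean()+190))
print('blk', ray(s,xs.mean()+255,ys.mean()+190,.022))
R=Ro.from_rotvec(ctrl.get_state()['tool_rot']).as_matrix(); print(R.round(3))
d=optics.get_image('wrist'); print(np.round(d['hand_eye'],3),d['fx'])
```

```text
bedNL [ 412. -224.   45.]
railLoR [ 631.7 -252.6   45. ]
railUpL [ 421.3 -128.8   45. ]
railUpR [ 641.3 -156.2   45. ]
pin [ 531.7 -192.7   36. ]
slot a [ 519.9 -183.1   30. ]
slot b [ 569.  -189.2   30. ]
slot c [ 517.8 -195.5   30. ]
slot d [ 566.7 -201.7   30. ]
hous [ 646.5 -151.2   66. ]
hous [ 720.4 -158.2   66. ]
hous [ 706.1 -271.1   66. ]
hous [ 627.7 -264.1   66. ]
hole [0.559384   0.09742977 0.005     ]
262 265 195 216 (np.float64(263.140625), np.float64(205.6875))
blk [0.52629622 0.10451476 0.022     ]
[[-0.949  0.316 -0.   ]
 [ 0.316  0.949 -0.002]
 [-0.    -0.002 -1.   ]]
[[ 0.001 -0.961 -0.275  0.075]
 [ 1.     0.001  0.001 -0.001]
 [-0.    -0.275  0.961 -0.144]
 [ 0.     0.     0.     1.   ]] 272.9147528144068
```

```bash
python3 -m inch '[[[-36,-30,3],[0,0,0]],[[-36,-30,3],[0,0,0]],[[-36,-30,3],[0,0,0]],[[-36,-30,3],[0,0,0]],[[-36,-30,3],[0,0,0]],[[-36,-30,3],[0,0,0]],[[-36,-30,3],[0,0,0]],[[-36,-30,3],[0,0,0]],[[-36,-30,3],[0,0,0]],[[-36,-30,3],[0,0,0]]]' 0 20
python3 -m inch '[[[-36,-30,3],[0,0,0]],[[-36,-30,3],[0,0,0]],[[-34,-25,3],[0,0,0]],[[0,0,0],[0,0,8.2]],[[0,0,0],[0,0,8.2]],[[0,0,0],[0,0,8.2]],[[0,0,0],[0,0,8.2]],[[0,0,0],[0,0,8.2]],[[0,0,0],[0,0,8.2]],[[0,0,0],[0,0,8.2]]]'
python3 -m inch '[[[0,0,5],[0,0,8.1]],[[0,0,5],[0,0,8.1]],[[0,0,5],[0,0,8.0]],[[0,0,5],[0,0,0]],[[0,0,0],[0,0,0]],[[0,0,0],[0,0,0]],[[0,0,0],[0,0,0]],[[0,0,0],[0,0,0]],[[0,0,0],[0,0,0]],[[0,0,0],[0,0,0]]]'
python3 - <<'E'
from h import *
c=cam('wrist'); save(c,'pics/w1')
print(proj(c,[.526,.1045,.039]),proj(c,[.559,.0975,.005]))
E
```

```text
time: 1.15
position: [0.4528, 0.2164, 0.2095]
tool_rot: [0.503, 3.101, 0.001]
ft_force: [1.1, 1.0, 0.3]
grip_width: 0.998
time: 2.15
position: [0.5257, 0.104, 0.2003]
tool_rot: [-1.938, -2.472, 0.001]
ft_force: [-0.3, 0.4, 0.4]
grip_width: 1.0
time: 3.15
position: [0.526, 0.104, 0.1807]
tool_rot: [2.407, 2.019, 0.001]
ft_force: [0.1, 0.0, -0.1]
grip_width: 0.997
[253.31154503 181.73207961] [281.42729789 175.5715571 ]
```

View pics/w1.png

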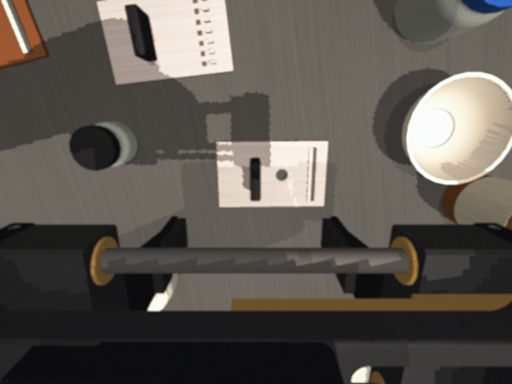

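The wrist view shows the hole plate square to the tool, with its block at (255,178), hole at (282,175) and slit at (311,175). This agrees with the projections. Next I refine the pose and check the yaw.

```bash
cat > plate.py <<'E'
from h import *
def fit(c,box,z):
    x0,y0,x1,y1=box; g=cv2.cvtColor(c['im'],cv2.COLOR_BGR2GRAY)[y0:y1,x0:x1]
    m=(g>150).astype(np.uint8); cs,_=cv2.findContours(m,0,1); k=max(cs,key=cv2.contourArea)[:,0]
    w=np.array([ray(c,u+x0,v+y0,z)[:2]*1000 for u,v in k],np.float32); return cv2.minAreaRect(w)
E
python3 - <<'E'
from plate import *
c=load('pics/w1'); print(fit(c,(205,125,345,222),.005))
g=cv2.cvtColor(c['im'],cv2.COLOR_BGR2GRAY)
ys,xs=np.nonzero(g[150:206,245:266]<60); print('blk px',xs.min()+245,xs.max()+245,ys.min()+150,ys.max()+150,ray(c,xs.mean()+245,ys.mean()+150,.025)*1000)
ys,xs=np.nonzero(g[167:184,273:290]<110); print('hole',xs.mean()+273,ys.mean()+167,ray(c,xs.mean()+273,ys.mean()+167,.004)*1000)
R=Ro.from_rotvec(c['s']['tool_rot']).as_matrix();print(R.round(3),np.degrees(np.arctan2(R[1,1],R[0,1])))
E
```

```text
((547.378173828125, 100.7685546875), (79.92547607421875, 131.07933044433594), 80.04179382324219)
blk px 250 259 158 199 [527.54342847 105.01304963  25.        ]
hole 281.4533333333333 174.54666666666668 [559.27637344  98.49813695   4.        ]
[[ 0.174  0.985  0.   ]
 [ 0.985 -0.174  0.   ]
 [ 0.     0.    -1.   ]] -10.023880258164859
```

```bash
python3 -m inch '[[[0.5,1.7,10],[0,0,0]],[[0,0,20],[0,0,0]],[[0,0,25],[0,0,0]],[[0,0,25],[0,0,0]],[[0,0,25],[0,0,0]],[[0,0,20],[0,0,0]],[[0,0,15],[0,0,0]],[[0,0,8],[0,0,0]],[[0,0,5.5],[0,0,0]],[[0,0,0],[0,0,0]]]'
python3 -m inch '[[[0,0,0],[0,0,0]],[[0,0,0],[0,0,0]],[[0,0,0],[0,0,0]],[[0,0,0],[0,0,0]],[[0,0,0],[0,0,0]],[[0,0,0],[0,0,0]],[[0,0,0],[0,0,0]],[[0,0,0],[0,0,0]],[[0,0,0],[0,0,0]],[[0,0,0],[0,0,0]]]' 1 30
```

```text
time: 4.2
position: [0.5277, 0.1042, 0.0268]
tool_rot: [-2.407, -2.019, 0.0]
ft_force: [1.0, 0.7, 0.0]
grip_width: 1.002
time: 5.2
position: [0.5277, 0.1042, 0.027]
tool_rot: [-2.407, -2.019, -0.0]
ft_force: [0.4, 0.4, -0.9]
grip_width: 0.174
```

```bash
python3 -m inch '[[[0,0,-3],[0,0,0]],[[0,0,-12],[0,0,0]],[[0,0,-20],[0,0,0]],[[0,0,-25],[0,0,0]],[[0,0,-25],[0,0,0]],[[0,0,-25],[0,0,0]],[[0,0,-20],[0,0,0]],[[-10,0,-10],[0,0,0]],[[-20,1,0],[0,0,0]],[[-30,2,0],[0,0,0]]]'
python3 -m inch '[[[-35,3,0],[0,0,0]],[[-37,3,0],[0,0,-0.4]],[[-37,3,0],[0,0,-0.5]],[[-37,3,0],[0,0,-0.5]],[[-37,3,0],[0,0,-0.5]],[[-37,3,0],[0,0,-0.5]],[[-37,3,0],[0,0,-0.5]],[[-30,3,0],[0,0,0]],[[-15,3,0],[0,0,0]],[[-8,0,0],[0,0,0]]]'
python3 - <<'E'
from h import *
c=cam('wrist'); save(c,'pics/w2')
print(proj(c,[.5325,-.191,.036]))
E
```

```text
time: 6.2
position: [0.5196, 0.045, 0.1671]
tool_rot: [-2.404, -2.022, -0.0]
ft_force: [0.8, -1.1, -4.2]
grip_width: 0.135
time: 7.2
position: [0.4983, -0.2684, 0.1667]
tool_rot: [-2.359, -2.074, 0.002]
ft_force: [0.9, -0.7, -3.5]
grip_width: 0.134
[278.70994306 103.20127776]
```

View pics/w2.png

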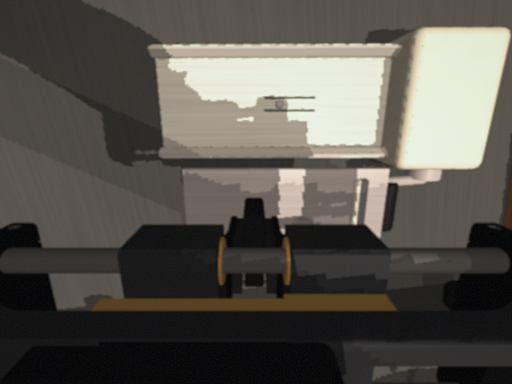

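The wrist view shows the plate held square: far edge at row 168, columns 183–388. The slicer is beyond it, with the pin at about (281,104), slot lines at columns 264–315 on rows 97 and 110, and bed ends at columns 160 and 385.

Run:
```python
from h import *
c=load('pics/w2'); w=lambda u,v,z:(ray(c,u,v,z)[:2]*1000).round(1)
g=cv2.cvtColor(c['im'],cv2.COLOR_BGR2GRAY)
ys,xs=np.nonzero(g[85:120,255:325]<110); 
print('slot cols',xs.min()+255,xs.max()+255,'rows',ys.min()+85,ys.max()+85)
for r in (97,110):
    q=[(u,r-4+g[r-4:r+5,u].argmin()) for u in range(266,314)]
    q=[p for p in q]; 
    f=np.polyfit(*np.array(q).T,1); A=w(264.5,np.polyval(f,264.5),.03);B=w(315,np.polyval(f,315),.03);print('line',A,B,np.degrees(np.arctan2(*(B-A)[::-1])))
print('pin',w(281,104,.036),w(281,104,.03))
print('upper rail outer L/R',w(150,46,.045),w(399,46,.045),'bed end L',w(160,149,.045),w(386,149,.045))
print('bed end corners z.03', w(158,59,.03),w(163,147,.03))
z=c['s']['position'][2]-.027+.005
print('plate L,R far corners',w(183,168,z),w(388,168,z))
p=c['s']['position'];R=Ro.from_rotvec(c['s']['tool_rot']).as_matrix();print(p,np.degrees(np.arctan2(R[1,1],R[0,1])))
ax=R[:2,1];ay=R[:2,0]
for q in((183,168),(388,168)): d=w(*q,z)-np.array(p[:2])*1000; print(d@ax,d@ay)
```

```text
slot cols 265 286 rows 97 111
line [ 519.8 -183.9] [ 568.7 -189.5] -6.533019533189157
line [ 518.4 -195.5] [ 567.9 -201.9] -7.367069643401778
pin [ 534.6 -192. ] [ 535.2 -192. ]
upper rail outer L/R [ 424.2 -128.9] [ 641.5 -156.7] bed end L [ 412.9 -218.8] [ 630.7 -246.6]
bed end corners z.03 [ 424.3 -137. ] [ 411.  -218.6]
plate L,R far corners [ 460.3 -222.9] [ 586.1 -238.9]
[ 0.4982878  -0.26838098  0.16670904] -7.3437923607962174
-43.48964356053688 40.25223130127826
83.32346791567467 40.46341792924925
```

```bash
python3 -m inch '[[[5,-1,0],[0,0,-0.2]],[[8,-2,0],[0,0,0]],[[10,-3,0],[0,0,0]],[[12,-3,0],[0,0,0]],[[12,-3,0],[0,0,0]],[[12,-3,0],[0,0,0]],[[10,-3,0],[0,0,0]],[[8,-2,0],[0,0,0]],[[4,-0.6,0],[0,0,0]],[[0,0,10],[0,0,0]]]'
python3 -m inch '[[[0,0,10],[-1,0,0]],[[0,0,15],[-1,0,0]],[[0,0,15],[-1,0,0]],[[0,0,10],[-1,0,0]],[[0,0,8],[0,0,0]],[[0,0,5],[0,0,0]],[[0,0,0],[0,0,0]],[[0,0,0],[0,0,0]],[[0,0,0],[0,0,0]],[[0,0,0],[0,0,0]]]'
python3 - <<'E'
from h import *
s=ctrl.get_state(); p=np.array(s['position'])*1000; R=Ro.from_rotvec(s['tool_rot']).as_matrix()
a=np.radians(-7.1); d=p[:2]-[524.7,-190.2]; print('slicer s,l',d@[np.cos(a),np.sin(a)],d@[-np.sin(a),np.cos(a)],p[2]); print(R.round(4), s['ft_force'])
c=cam('side'); save(c,'pics/s2'); c2=cam('wrist'); save(c2,'pics/w3')
cv2.imwrite('pics/s2c.png',np.vstack([cv2.resize(c['im'][265:375,200:415],(586,300),interpolation=3),cv2.resize(c2['im'][0:240,50:512],(586,300))]))
E
```

```text
time: 8.25
position: [0.4906, -0.1823, 0.158]
tool_rot: [2.349, 2.083, 0.004]
ft_force: [0.7, 0.5, -3.5]
grip_width: 0.131
time: 9.25
position: [0.4919, -0.1833, 0.0946]
tool_rot: [2.311, 2.047, 0.072]
ft_force: [0.3, -0.0, -3.1]
grip_width: 0.13
slicer s,l -33.36813752807172 2.806205495633221 94.57992229090854
[[ 0.1207  0.9902  0.0701]
 [ 0.9927 -0.1204 -0.0085]
 [ 0.      0.0706 -0.9975]] [ 0.2585189  -0.0078013  -3.09035735]
```

View pics/s2c.png

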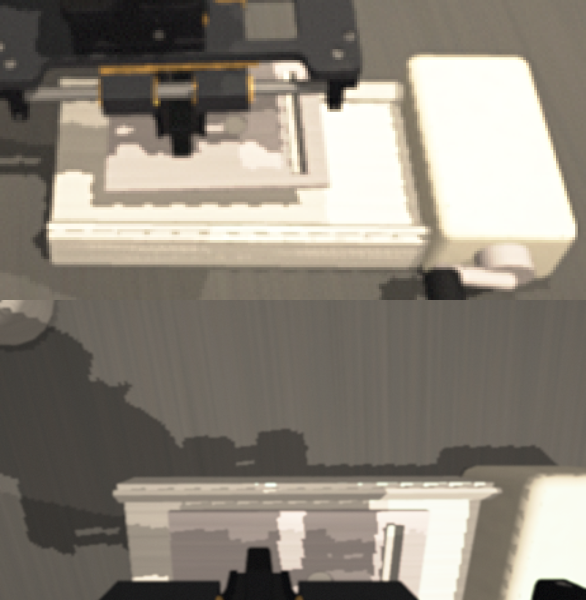

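The plate is held above the bed with its edges parallel to the rails, a few mm to the left. I correct that and lower it.

```bash
python3 -m inch '[[[-1,-2,2],[0,0,0]],[[-1.8,-3.7,5],[0,0,0]],[[0,0,5],[0,0,0]],[[0,0,4],[0,0,0]],[[0,0,3],[0,0,0]],[[0,0,2],[0,0,0]],[[0,0,2],[0,0,0]],[[0,0,1],[0,0,0]],[[0,0,0],[0,0,0]],[[0,0,0],[0,0,0]]]'
cat > w.py <<'E'
from h import *
s=ctrl.get_state(); p=np.array(s['position'])*1000; R=Ro.from_rotvec(s['tool_rot']).as_matrix()
a=np.radians(-7.1); d=p[:2]-[524.7,-190.2]; print('slicer s,l,z',(d@[np.cos(a),np.sin(a)]).round(2),(d@[-np.sin(a),np.cos(a)]).round(2),p[2].round(2), 'tilt',np.degrees(np.arcsin(R[2,1])).round(2),'yaw',np.degrees(np.arctan2(R[1,1],R[0,1])).round(2),s['ft_force'].round(1),s['torque'].round(2),s['grip_width'])
E
python3 w.py
```

```text
time: 10.35
position: [0.4873, -0.1855, 0.0699]
tool_rot: [2.312, 2.048, 0.072]
ft_force: [-1.5, 0.7, -3.9]
grip_width: 0.133
slicer s,l,z -37.68 0.06 69.87 tilt 4.01 yaw -6.93 [-1.5  0.7 -3.9] [-0.09  0.24 -0.01] 0.13274955611495573
```

```bash
python3 -m inch '[[[0,0,1],[0,0,0]],[[0,0,1.5],[0,0,0]],[[0,0,1.5],[0,0,0]],[[0,0,1],[0,0,0]],[[0,0,1],[0,0,0]],[[0,0,0.7],[0,0,0]],[[0,0,0.5],[0,0,0]],[[0,0,0.4],[0,0,0]],[[0,0,0],[0,0,0]],[[0,0,0],[0,0,0]]]'; python3 w.py
python3 -m inch '[[[0,0,0.3],[0,0,0]],[[0,0,0.3],[0,0,0]],[[0,0,0.2],[0,0,0]],[[0,0,0.2],[0,0,0]],[[0,0,0.2],[0,0,0]],[[0,0,0],[0,0,0]],[[0,0,0],[0,0,0]],[[0,0,0],[0,0,0]],[[0,0,0],[0,0,0]],[[0,0,0],[0,0,0]]]'; python3 w.py
```

```text
time: 11.35
position: [0.4878, -0.1855, 0.0622]
tool_rot: [2.312, 2.048, 0.072]
ft_force: [-0.2, 0.2, -4.5]
grip_width: 0.134
slicer s,l,z -37.25 0.1 62.21 tilt 4.0 yaw -6.94 [-0.2  0.2 -4.5] [-0.11  0.28 -0.  ] 0.13354870438247055
time: 12.35
position: [0.4878, -0.1855, 0.061]
tool_rot: [2.312, 2.048, 0.072]
ft_force: [-1.2, 0.1, -3.9]
grip_width: 0.133
slicer s,l,z -37.17 0.11 61.0 tilt 4.0 yaw -6.93 [-1.2  0.1 -3.9] [-0.04  0.2   0.04] 0.13349772161406454
```

```bash
python3 -m inch '[[[0,0,0.2],[0,0,0]],[[0,0,0.2],[0,0,0]],[[0,0,0.2],[0,0,0]],[[0,0,0.2],[0,0,0]],[[0,0,0.2],[0,0,0]],[[0,0,0],[0,0,0]],[[0,0,0],[0,0,0]],[[0,0,0],[0,0,0]],[[0,0,0],[0,0,0]],[[0,0,0],[0,0,0]]]'; python3 w.py
```

```text
time: 13.35
position: [0.488, -0.1855, 0.0605]
tool_rot: [2.312, 2.048, 0.072]
ft_force: [-3.6, 1.6, 6.2]
grip_width: 0.134
slicer s,l,z -37.02 0.08 60.48 tilt 4.01 yaw -6.94 [-3.6  1.6  6.2] [0.14 1.   0.01] 0.13393560549742525
```

```bash
python3 -m inch '[[[0,0,-0.3],[0,0,0]],[[0,0,0],[0,0,0]],[[0,0,0],[0,0,0]],[[0,0,0],[0,0,0]],[[0,0,0],[0,0,0]],[[0,0,0],[0,0,0]],[[0,0,0],[0,0,0]],[[0,0,0],[0,0,0]],[[0,0,0],[0,0,0]],[[0,0,0],[0,0,0]]]' 0.72 10; python3 w.py
python3 - <<'E'
from h import *
c=cam('side'); save(c,'pics/s3'); c2=cam('wrist'); save(c2,'pics/w4')
cv2.imwrite('pics/s3c.png',np.vstack([cv2.resize(c['im'][265:375,200:415],(586,300),interpolation=3),cv2.resize(c2['im'][60:240,150:496],(586,300))]))
E
```

```text
time: 14.35
position: [0.4879, -0.1855, 0.0603]
tool_rot: [2.312, 2.048, 0.072]
ft_force: [0.2, -0.4, -0.2]
grip_width: 0.28
slicer s,l,z -37.13 0.09 60.3 tilt 4.0 yaw -6.93 [ 0.2 -0.4 -0.2] [-0.09  0.19  0.07] 0.27991460737645313
```

View pics/s3c.png

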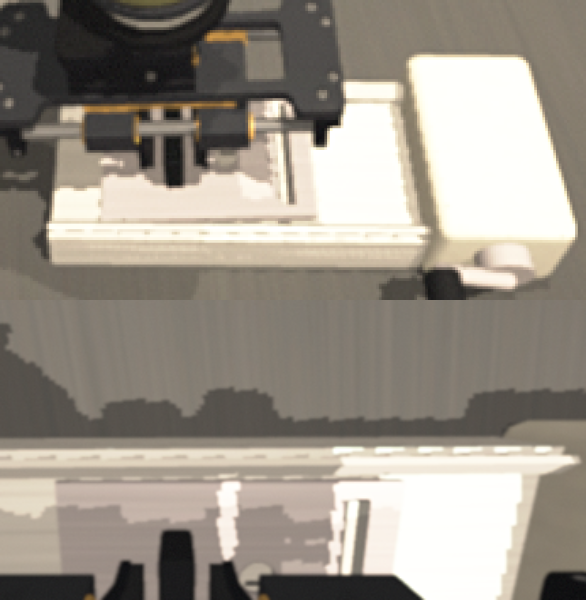

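The plate lies between the rails, front up on the pin, and the fingers straddle the block without gripping it. Now I nudge it gently with the rear finger.

```bash
python3 -m inch '[[[0,1,0.07],[0,0,0]],[[0,1,0.07],[0,0,0]],[[0,1,0.07],[0,0,0]],[[0,1,0.07],[0,0,0]],[[0,1,0.07],[0,0,0]],[[0,1,0.07],[0,0,0]],[[0,1,0.07],[0,0,0]],[[0,1,0.07],[0,0,0]],[[0,1,0.07],[0,0,0]],[[0,1,0.07],[0,0,0]]]'; python3 w.py
python3 -m inch '[[[0,0.6,0.04],[0,0,0]],[[0,0.6,0.04],[0,0,0]],[[0,0.6,0.04],[0,0,0]],[[0,0.6,0.04],[0,0,0]],[[0,0.6,0.04],[0,0,0]],[[0,0,0],[0,0,0]],[[0,0,0],[0,0,0]],[[0,0,0],[0,0,0]],[[0,0,0],[0,0,0]],[[0,0,0],[0,0,0]]]'; python3 w.py
python3 -c "
from h import *
save(cam('side'),'pics/s4');save(cam('wrist'),'pics/w5')"
```

```text
time: 15.45
position: [0.4977, -0.1867, 0.0601]
tool_rot: [2.312, 2.048, 0.071]
ft_force: [-1.9, -0.6, -0.1]
grip_width: 0.278
slicer s,l,z -27.2 0.1 60.12 tilt 3.99 yaw -6.94 [-1.9 -0.6 -0.1] [-0.04  0.41  0.  ] 0.27815255505343944
time: 16.45
position: [0.5009, -0.1871, 0.0604]
tool_rot: [2.312, 2.048, 0.072]
ft_force: [-0.3, 0.3, 0.4]
grip_width: 0.275
slicer s,l,z -23.97 0.14 60.4 tilt 4.02 yaw -6.93 [-0.3  0.3  0.4] [-0.07  0.16 -0.02] 0.2748141959823693
```

```bash
python3 -m inch '[[[0,0.5,0.03],[0,0,0]],[[0,0.5,0.03],[0,0,0]],[[0,0.5,0.03],[0,0,0]],[[0,0.5,0.03],[0,0,0]],[[0,0.5,0.03],[0,0,0]],[[0,0.5,0.03],[0,0,0]],[[0,0,0],[0,0,0]],[[0,0,0],[0,0,0]],[[0,0,0],[0,0,0]],[[0,0,0],[0,0,0]]]'; python3 w.py
python3 - <<'E'
from h import *
c2=cam('wrist'); save(c2,'pics/w6')
a=load('pics/w5')['im'];b=c2['im']; d=cv2.absdiff(a,b)[120:230,170:420].mean(); print(d)
cv2.imwrite('pics/w6c.png',np.vstack([cv2.resize(x[110:240,170:420],(577,300),interpolation=3) for x in (a,b)]))
E
```

```text
time: 17.55
position: [0.5037, -0.1875, 0.0603]
tool_rot: [2.312, 2.048, 0.071]
ft_force: [-0.3, 0.4, -0.1]
grip_width: 0.278
slicer s,l,z -21.22 0.11 60.29 tilt 3.99 yaw -6.94 [-0.3  0.4 -0.1] [-0.02  0.34  0.04] 0.2784229903220769
7.49459393939394
```

```bash
python3 -m inch '[[[0,0.5,0.03],[0,0,0]],[[0,0.5,0.03],[0,0,0]],[[0,0.5,0.03],[0,0,0]],[[0,0.5,0.03],[0,0,0]],[[0,0,0],[0,0,0]],[[0,0,0],[0,0,0]],[[0,0,0],[0,0,0]],[[0,0,0],[0,0,0]],[[0,0,0],[0,0,0]],[[0,0,0],[0,0,0]]]'; python3 w.py
python3 - <<'E'
from h import *
c2=cam('wrist'); save(c2,'pics/w7')
a=load('pics/w4')['im'];b=c2['im']
cv2.imwrite('pics/w7c.png',np.vstack([cv2.resize(x[110:240,170:420],(577,300),interpolation=3) for x in (a,b)]))
E
```

```text
time: 18.6
position: [0.5058, -0.1877, 0.0603]
tool_rot: [2.312, 2.048, 0.072]
ft_force: [-0.6, -0.3, -1.1]
grip_width: 0.28
slicer s,l,z -19.08 0.13 60.33 tilt 4.01 yaw -6.94 [-0.6 -0.3 -1.1] [-0.07  0.43  0.04] 0.2801264406640453
```

View pics/w7c.png

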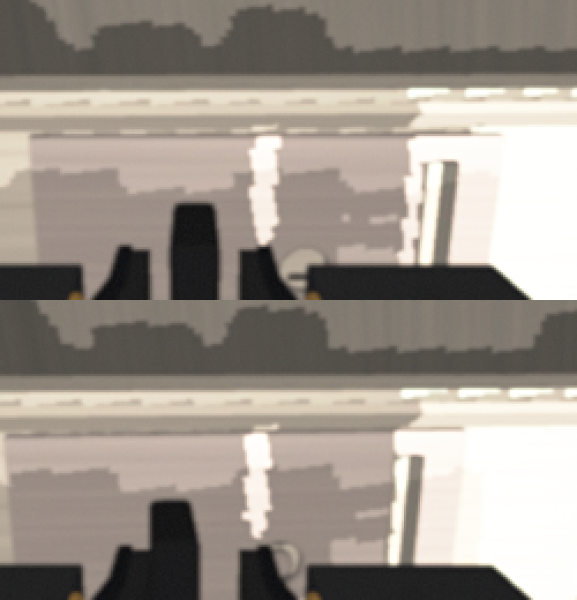

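```bash
python3 -m inch '[[[0,0.5,0.03],[0,0,0]],[[0,0.5,0.03],[0,0,0]],[[0,0.5,0.03],[0,0,0]],[[0,0,0],[0,0,0]],[[0,0,0],[0,0,0]],[[0,0,0],[0,0,0]],[[0,0,0],[0,0,0]],[[0,0,0],[0,0,0]],[[0,0,0],[0,0,0]],[[0,0,0],[0,0,0]]]'; python3 w.py
python3 - <<'E'
from h import *
c2=cam('wrist'); save(c2,'pics/w8'); c=cam('side'); save(c,'pics/s5')
# front/far corner & rear/far corner columns of plate in wrist view
for n in('w4','w5','w6','w7','w8'):
    im=load('pics/'+n)['im']; g=cv2.cvtColor(im,cv2.COLOR_BGR2GRAY).astype(int)
    r=190; row=g[r-2:r+3].mean(0); d=np.diff(row)
    hs=cv2.cvtColor(im,cv2.COLOR_BGR2HSV)
    print(n,'rear',170+d[170:195].argmin() if 1 else 0,'front',370+d[370:395].argmax(),'blk',[int(x) for x in np.nonzero(row<50)[0] if 225<x<280][::19], 'slit',[int(x) for x in np.nonzero(row[330:380]<120)[0]+330][:1])
E
```

```text
time: 19.65
position: [0.5074, -0.1879, 0.0604]
tool_rot: [2.312, 2.048, 0.072]
ft_force: [0.3, 0.8, -0.6]
grip_width: 0.28
slicer s,l,z -17.48 0.17 60.43 tilt 4.02 yaw -6.94 [ 0.3  0.8 -0.6] [-0.08  0.3  -0.  ] 0.27969167930716987
w4 rear 183 front 385 blk [] slit []
w5 rear 175 front 373 blk [] slit [354]
w6 rear 174 front 370 blk [] slit [349]
w7 rear 173 front 370 blk [] slit [348]
w8 rear 172 front 370 blk [] slit [349]
```

```bash
python3 -m inch '[[[0,0.5,0.03],[0,0,0]],[[0,0.5,0.03],[0,0,0]],[[0,0.5,0.03],[0,0,0]],[[0,0,0],[0,0,0]],[[0,0,0],[0,0,0]],[[0,0,0],[0,0,0]],[[0,0,0],[0,0,0]],[[0,0,0],[0,0,0]],[[0,0,0],[0,0,0]],[[0,0,0],[0,0,0]]]'; python3 w.py
python3 - <<'E'
from h import *
c2=cam('wrist'); save(c2,'pics/w9'); c=cam('side'); save(c,'pics/s6')
for n in('w8','w9'):
    g=cv2.cvtColor(load('pics/'+n)['im'],cv2.COLOR_BGR2GRAY).astype(int)
    row=g[188:193].mean(0); d=np.diff(row); print(n,165+d[165:195].argmin(),360+d[360:395].argmax(),[int(x) for x in np.nonzero(row[330:380]<120)[0]+330][:1])
a=load('pics/s3')['im'];b=c['im']
top=np.hstack([cv2.resize(x[265:375,200:365],(390,260),interpolation=3) for x in (a,b)])
bot=np.hstack([cv2.resize(load('pics/'+x)['im'][110:240,200:395],(390,260),interpolation=3) for x in ('w4','w9')])
cv2.imwrite('pics/cmp.png',np.vstack([top,bot]))
E
```

```text
time: 20.75
position: [0.5088, -0.1881, 0.0604]
tool_rot: [2.312, 2.048, 0.072]
ft_force: [-0.9, -1.1, 0.1]
grip_width: 0.284
slicer s,l,z -16.04 0.12 60.39 tilt 4.01 yaw -6.93 [-0.9 -1.1  0.1] [-0.12  0.46  0.01] 0.28416742476885876
w8 172 369 [349]
w9 172 369 [349]
```

View pics/cmp.png

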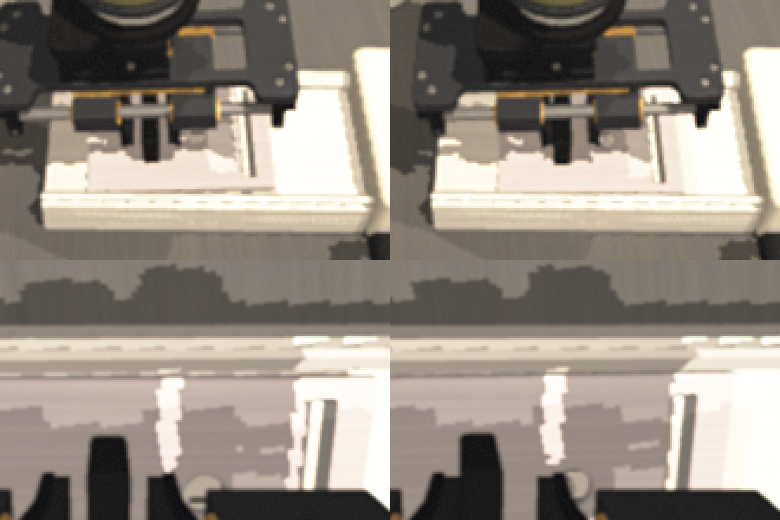

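```bash
python3 -m inch '[[[0,0.4,0.03],[0,0,0]],[[0,0.4,0.03],[0,0,0]],[[0,0.4,0.03],[0,0,0]],[[0,0,0],[0,0,0]],[[0,0,0],[0,0,0]],[[0,0,0],[0,0,0]],[[0,0,0],[0,0,0]],[[0,0,0],[0,0,0]],[[0,0,0],[0,0,0]],[[0,0,0],[0,0,0]]]'; python3 w.py
python3 - <<'E'
from h import *
c2=cam('wrist'); save(c2,'pics/w10'); c=cam('side'); save(c,'pics/s7')
g=cv2.cvtColor(c2['im'],cv2.COLOR_BGR2GRAY).astype(int)
row=g[188:193].mean(0); d=np.diff(row); print(165+d[165:195].argmin(),360+d[360:395].argmax(),[int(x) for x in np.nonzero(row[330:380]<120)[0]+330][:1])
cv2.imwrite('pics/z.png',np.vstack([cv2.resize(load('pics/'+n)['im'][325:365,215:350],(790,197),interpolation=3) for n in ('s3','s6','s7')]))
E
```

```text
time: 21.85
position: [0.5096, -0.1882, 0.0603]
tool_rot: [2.313, 2.048, 0.071]
ft_force: [-4.4, 0.8, 3.6]
grip_width: 0.282
slicer s,l,z -15.22 0.12 60.3 tilt 3.96 yaw -6.94 [-4.4  0.8  3.6] [ 0.13  1.3  -0.05] 0.2815603109146234
173 369 [350]
```

View pics/z.png

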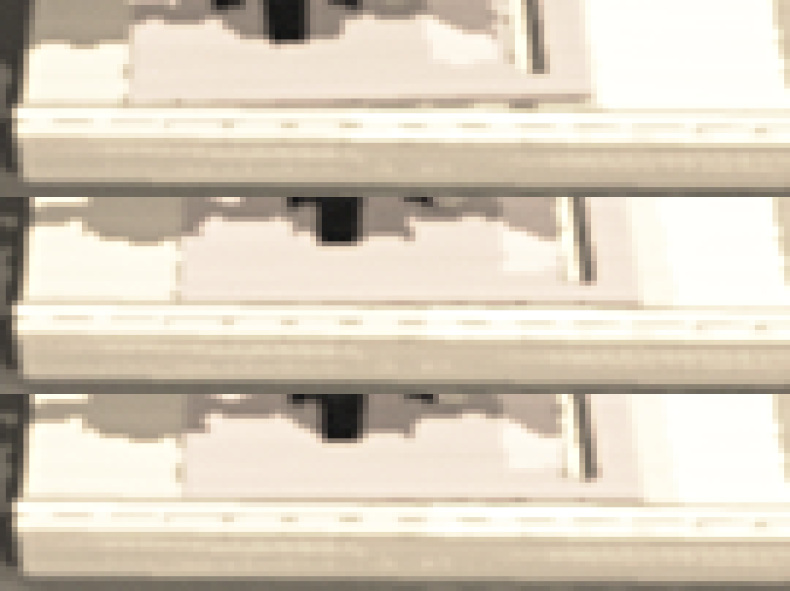

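The side crops show that the near edge, tilted in the first frame, now runs parallel to the rail, so the plate is flat. The push force has risen to about 4.4 N, so the plate has met the pin stop. I back off to centre the fingers, open, straighten and lift away.

```bash
python3 -m inch '[[[0,-1,-0.07],[0,0,0]],[[0,-2,-0.14],[0,0,0]],[[0,-2,-0.14],[0,0,0]],[[0,-1,0],[0,0,0]],[[0,0,0],[1,0,0]],[[0,0,0],[1,0,0]],[[0,0,0],[1,0,0]],[[0,0,0],[1,0,0]],[[0,0,0],[0,0,0]],[[0,0,0],[0,0,0]]]'; python3 w.py
python3 -m inch '[[[0,0,0],[0,0,0]],[[0,0,0],[0,0,0]],[[0,0,0],[0,0,0]],[[0,0,0],[0,0,0]],[[0,0,-2],[0,0,0]],[[0,0,-5],[0,0,0]],[[0,0,-10],[0,0,0]],[[0,0,-15],[0,0,0]],[[0,0,-20],[0,0,0]],[[0,0,-25],[0,0,0]]]' 0.4; python3 w.py
python3 -m inch '[[[0,0,-30],[0,0,0]],[[0,-10,-25],[0,0,0]],[[-10,-20,-10],[0,0,0]],[[-20,-20,0],[0,0,0]],[[-25,-10,0],[0,0,0]],[[-25,0,0],[0,0,0]],[[-20,0,0],[0,0,0]],[[-10,0,0],[0,0,0]],[[0,0,0],[0,0,0]],[[0,0,0],[0,0,0]]]'; python3 w.py
python3 - <<'E'
from h import *
c2=cam('wrist'); save(c2,'pics/w11'); c=cam('side'); save(c,'pics/s8')
cv2.imwrite('pics/fin.png',np.vstack([cv2.resize(c['im'][280:370,205:415],(700,300),interpolation=3),cv2.resize(c2['im'][0:220],(700,300))]))
E
```

```text
time: 22.95
position: [0.504, -0.1876, 0.0601]
tool_rot: [-2.352, -2.083, 0.001]
ft_force: [0.1, 0.1, 0.1]
grip_width: 0.279
slicer s,l,z -20.83 -0.02 60.13 tilt -0.02 yaw -6.94 [0.1 0.1 0.1] [-0.11  0.08 -0.04] 0.2788298977325422
time: 23.95
position: [0.5037, -0.1876, 0.1388]
tool_rot: [-2.352, -2.083, 0.0]
ft_force: [0.2, 0.1, 0.6]
grip_width: 0.598
slicer s,l,z -21.15 0.01 138.76 tilt -0.01 yaw -6.95 [0.2 0.1 0.6] [-0.07  0.08  0.02] 0.5978307377545574
time: 24.95
position: [0.4315, -0.2886, 0.2025]
tool_rot: [-2.351, -2.083, -0.001]
ft_force: [0.9, 0.7, 0.0]
grip_width: 0.605
slicer s,l,z -80.37 -109.19 202.53 tilt 0.01 yaw -6.91 [0.9 0.7 0. ] [-0.11  0.04  0.04] 0.6047225063892158
```

View pics/fin.png

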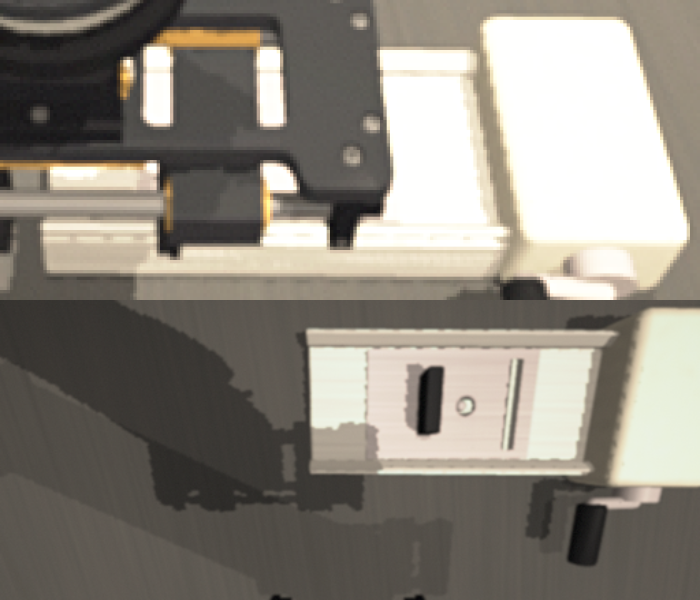

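The final wrist view shows the plate square between the rails, with the pin standing inside its hole at (466,405) in the crop. The gripper is clear.

```bash
python3 -c "
from bench import close_job
print(close_job())"
```

```text
the job is handed in; nothing more can be done
None
```

The hole plate is fitted in the slicer, and I handed the job in at about 25 s of the 54 s allowed. The close gave no verdict.

- **What I did:** I gripped the plate that has the hole and slit by its block. I laid it between the rails, tilted to rest on the pin, with the hole about 7 mm short of where the pin could start. Then I let go and pushed it about 13 mm towards the housing with one finger in 0.4–1 mm steps, and withdrew.
- **Seated:** The last checks agree.
  - The side view shows the plate's near edge, which was raised at the front, now parallel to the rail.
  - The push force rose to about 4–6 N at the pin stop.
  - The final wrist view shows the pin inside the hole and the plate square between the rails.
- **Forces:** The highest reading was about 10 N net, when the plate first touched down. I only read forces at the end of each move.
- **Disagreements and limits:**
  - The two pin measurements differed by about 2 mm (x = 7.5 and 9.5 mm in slicer axes).
  - The force readings did not show the drop itself; only the pictures did.
  - The final side view was partly hidden by the arm.
  - I did not check the other objects again in a final picture. The arm travelled above them and I saw no sign of contact.

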